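# Sweep the stalk offcuts into the scrap tray

## Robot

A 6-joint arm with a two-finger parallel gripper is mounted at the origin on the work surface. World frame = base frame: x ahead of the robot, y to its left, z up, the work surface at z = 0. Lengths are in m, angles in degrees, forces in N, time in s.
With the tool pointing down it reaches from about 0.275 to 0.825 m from the base axis. Payload 4.9 kg.
Tool frame: the origin (TCP) lies on the centre line of the jaws, within the pads' length; the fingertips stand 25 mm ahead of it and the grasp point (between the pads) lies 6 mm ahead of it (arm.tips_ahead is the z of the fingertips in the tool frame, in m); z points along the fingers, y is the line along which they close (so a half turn about z gives the same grasp; the last joint's range is limited). The gripper opens to 85 mm and grips with 20 to 120 N. Pads are 22 mm wide; open, the fingers measure 114 mm over their backs; the gripper's body (76 mm by 85 mm) begins 54 mm behind the grasp point. The pads swing forward as they close: fully open they stand 13 mm farther back than shut.
Start: joints at [67.941, 18.69, -11.035, 60.275, 0, 82.311], TCP at [0.136, 0.533, 0.256] pointing down, gripper open.
Joint ranges: [-152.03, 152.03], [-55.5, 102.48], [-74.3, 77.21], [-110.64, 120.58], [-84.22, 78.4], [-180, 180]. Speed limits (degrees/s): [147.25, 147.25, 180, 180, 180, 180].

## Interface

Orientations are given as a 3x3 rotation matrix whose columns are the frame's x, y, z axes.
In Python, from plant import arm gives the robot as it stands.
- The arm moves only by the tool apply_moves, never from a script. Its argument "commands" is a list of rows, each a list of 7 numbers: the finger opening in m, from 0 to 0.0854, then the shift along the tool's x, y, z in m, then the turn, a rotation vector about the tool's x, y, z in degrees. In form: [[claw, dx, dy, dz, ax, ay, az], ...]. A call has 1 to 20 rows; each row is the pose to reach, as a shift and turn from the pose commanded when the call began, along the tool's axes at that moment; what a row does not reach only later rows make up. A row lasts 1/8 s, in which the tool goes at most 62.5 mm and 10.7 degrees, less where a joint would pass 70% of its speed; a pose out of reach is approached as far as the arm can. A call with a gripper value outside its range is refused whole. The fingers move at their own pace and stop on an object; "squeeze" is the grip in N (left out, the last holds). Time passes only in rows, so rows that repeat a pose let the fingers close. It gives the time, the measured TCP pose, the force, the opening and the grip force at its end, in the units of the state.
- arm.sense(): the state, without advancing time (a new reading comes with each control period).
- arm.snapshot(name): name is "scene" or "top"; returns a dict with "img" (400x640x3 uint8, red, green, blue), "K" (3x3 intrinsics, pixels), "world_to_cam" (4x4, takes a point from world to camera coordinates). Camera axes: x right, y up, looking along -z (the intrinsics and any distortion apply to the point x, -y, -z); pixel columns grow to the right and rows downward; lengths in m; the calibration is good to about 2 mm. A picture is of the moment at which its call begins. There is no depth.
- arm.finish_job(): hands the job in; it is judged then, once.
The state is a dict: "t": time; "q": joint angles; "qd": joint speeds; "joint_efforts": joint torques, N m; "tool_pos": TCP position; "eef_rot": TCP orientation; "force": force on the tool from outside, world axes, zero at the start; "wrist_torque": the same for the moment, N m; "gripper_width": finger opening in m; "gripper_force": force on a finger pad.
Only numpy, scipy, OpenCV 4.12 (cv2) and the standard library are available. Lean on these libraries where they do the work, as an engineer would, in place of code of your own. Each camera call takes 0.05 s, during which the arm holds its last target. There are 200 camera calls.

## Task

Clear the palm weaver's work board: with the tips of the fingers, sweep the four loose stalk offcuts along the board and over its open end so that they all drop into the green scrap tray. Only push them, do not pick any up, and leave the finished star, the cup and the scissors where they are.

Things in the scene. Friction and masses are not known exactly. Their poses are not given: they have to be found in the camera images.
- board: Brown wooden work board, fixed, 280 mm deep (its x, from the robot's side to the far side) by 300 mm wide (its y). Origin on the table (z = 0) under the board's centre; its flat top is 75 mm above the table. Along its near and far edges (x = -140 and +140 mm) runs a dark rail 10 mm thick that stands 12 mm above the top; the two ends (y = -150 and +150 mm) have no rail, and there the plank (16 mm thick) overhangs its battens
- scrap_tray: Empty green plastic scrap tray, fixed, 260 (x) by 150 (y) by 52 mm high, walls 4 mm, open at the top, parallel to the board at one of its two open ends (y = +210 or -210 mm in the board's frame), its inner edge tucked 15 mm under the overhanging plank: what is pushed over that end drops in. Origin at the centre of its underside, on the table
- star_basket: Straw-coloured woven basket of finished stars, fixed, outside size as the scrap tray and tucked under the board's other open end in the same way. Nothing in it stands above its 52 mm rim. Origin at the centre of its underside
- star: Finished palm-leaf star, stiff and light (about 20 g), loose on the board's middle strip (board x about 0), about 95 mm to one side of its centre, 58 mm over its six points, 14 mm high. Origin at the centre of its underside
- cup: Small blue ceramic cup without handle, empty, loose and upright on the board's middle strip, about 95 mm to the other side of its centre than the star, 54 mm across the rim, 48 mm high, about 110 g. Origin at the centre of its underside
- scissors: Steel scissors with dark handles, lying loose on the table beyond the far side of the board, 190 mm long (y) by 80 mm wide, 9 mm thick. Origin on the table near the pivot
- offcut1: Offcut of palm leaf stalk: a yellow-green, rigid, block-like piece 40 mm long (its x) by 18 mm wide (y) by 14 mm thick (z) with pale cut ends, 11 to 20 g, loose, lying flat on the board at any yaw; it slides when pushed and does not roll. Origin at its centre, 7 mm above the board's top. Starts in the strip along the near rail (board x about -90 mm)
- offcut2: Offcut of palm leaf stalk: a yellow-green, rigid, block-like piece 36 mm long (its x) by 18 mm wide (y) by 14 mm thick (z) with pale cut ends, 11 to 20 g, loose, lying flat on the board at any yaw; it slides when pushed and does not roll. Origin at its centre, 7 mm above the board's top. Starts in the strip along the near rail (board x about -90 mm)
- offcut3: Offcut of palm leaf stalk: a yellow-green, rigid, block-like piece 42 mm long (its x) by 18 mm wide (y) by 14 mm thick (z) with pale cut ends, 11 to 20 g, loose, lying flat on the board at any yaw; it slides when pushed and does not roll. Origin at its centre, 7 mm above the board's top. Starts in the strip along the far rail (board x about +90 mm)
- offcut4: Offcut of palm leaf stalk: a yellow-green, rigid, block-like piece 38 mm long (its x) by 18 mm wide (y) by 14 mm thick (z) with pale cut ends, 11 to 20 g, loose, lying flat on the board at any yaw; it slides when pushed and does not roll. Origin at its centre, 7 mm above the board's top. Starts in the middle of the board, between the star and the cup

How it is judged:
By the outcome, as a careful person would: the job done as asked, in the order asked, and still so for the second after the job is handed in, with the robot touching nothing.
It also fails if it takes over 67 s, if anything falls off the work surface, if the arm or the gripper's body presses on something with over 40 N, if the wrist force passes 120 N, or if a joint passes its speed limit or range.

## Working session

There is one attempt and no reset: what is moved stays moved. The work goes in short steps, Python scripts to look and compute and a tool call to move; the robot and the scene stay as the last step left them, time stands still between calls to the robot, and variables do not carry over. Pictures are saved under pics/ and viewed, at most 10 in all, crops included, and the job is handed in when it is done.

Besides the shell and the picture viewer there is one more tool, called after ">>>" in YAML: its name, and indented under it one key for each argument. apply_moves: Moves the arm, as the interface text tells. Its arguments: {"type":"object","properties":{"commands":{"type":"array","items":{"type":"array","items":{"type":"number"}}},"squeeze":{"type":"number"}},"required":["commands"]}

```bash
mkdir -p pics
python3 - <<'E'
from plant import arm
import cv2
for n in("scene","top"):
    s=arm.snapshot(n); cv2.imwrite(f"pics/{n}0.png",s["img"][:,:,::-1]); print(n,s["K"].tolist(),s["world_to_cam"].round(4).tolist(),[k for k in s])
st=arm.sense(); print(st["t"],st["tool_pos"],st["eef_rot"],st["gripper_width"],arm.tips_ahead)
E
```

```text
scene [[398.17218517014265, 0.0, 322.67014923392185], [0.0, 398.17218517014265, 195.03685651378166], [0.0, 0.0, 1.0]] [[0.2105, 0.9775, 0.0142, -0.1559], [-0.7832, 0.1599, 0.6008, 0.4202], [0.5851, -0.1375, 0.7992, -1.2729], [0.0, 0.0, 0.0, 1.0]] ['img', 'K', 'world_to_cam']
top [[518.1540786893814, 0.0, 320.82641313195097], [0.0, 518.1540786893814, 194.39553377834733], [0.0, 0.0, 1.0]] [[-0.0136, -0.9999, 0.008, 0.0101], [0.9941, -0.0127, 0.1074, -0.5912], [-0.1073, 0.0094, 0.9942, -0.8777], [0.0, 0.0, 0.0, 1.0]] ['img', 'K', 'world_to_cam']
0.1 [0.13630202 0.53233771 0.25556815] [[-9.68715716e-01  2.48172277e-01 -6.17955926e-04]
 [ 2.48172940e-01  9.68714604e-01 -1.48609543e-03]
 [ 2.29815244e-04 -1.59296394e-03 -9.99998705e-01]] 0.08528650424697108 0.025
```

View pics/top0.png

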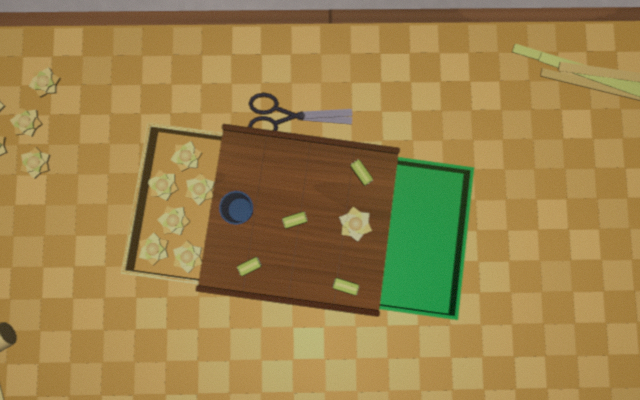

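View pics/scene0.png

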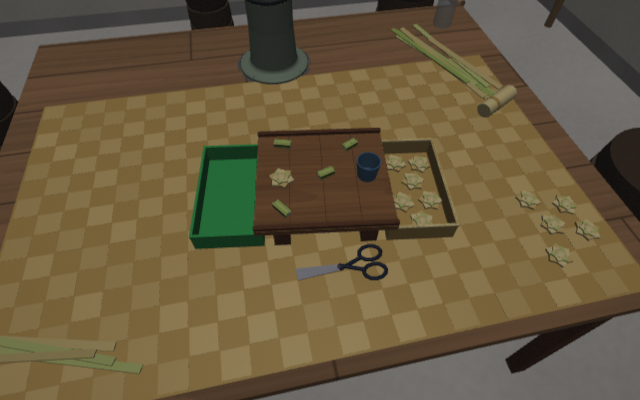

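The top view shows the tray on the right (−y) and the cup at (237,208). The star is at (355,224), and the offcuts are near (361,172), (294,220), (248,267) and (346,287).

```bash
cat > h.py <<'E'
import numpy as np, cv2
def ray(s,uv,z):
    K,T=s["K"],s["world_to_cam"]; d=np.linalg.inv(K)@[uv[0],uv[1],1]; d=d*[1,-1,-1]
    R=T[:3,:3]; c=-R.T@T[:3,3]; w=R.T@d; return c+w*(z-c[2])/w[2]
def cuts(s,roi):
    hsv=cv2.cvtColor(s["img"],cv2.COLOR_RGB2HSV)
    m=cv2.inRange(hsv,(25,70,90),(45,255,255))*(roi>0)
    cs,_=cv2.findContours(m,cv2.RETR_EXTERNAL,cv2.CHAIN_APPROX_NONE)
    return [c for c in cs if cv2.contourArea(c)>60]
def board(s):
    # frame from the rail's end corners, at rail top
    far=[ray(s,p,.087) for p in((223,125),(398.5,149))]; near=[ray(s,p,.087) for p in((197,290),(378,314.5))]
    return far,near
C0=None
def toboard(p,c,yaw):
    a=np.radians(yaw); R=np.array([[np.cos(a),-np.sin(a)],[np.sin(a),np.cos(a)]]); return R.T@(np.array(p)[:2]-c)
E
python3 - <<'E'
from h import *
from plant import arm
s=arm.snapshot("top")
f,n=board(s)
for p in f+n: print(p.round(4))
print(np.linalg.norm(f[0]-f[1]),np.linalg.norm(n[0]-n[1]),np.linalg.norm(f[0]-n[0]),np.linalg.norm(f[1]-n[1]))
c=np.mean(f+n,0)[:2]; v=(f[0]-f[1]+n[0]-n[1])[:2]; yaw=np.degrees(np.arctan2(-v[0],v[1])); print("c",c,"yaw",yaw)
roi=np.zeros((400,640),np.uint8); cv2.fillPoly(roi,[np.array([[228,135],[393,157],[374,305],[203,285]])],255)
for k in cuts(s,roi):
    r=cv2.minAreaRect(k); b=[toboard(ray(s,q,.086),c,yaw) for q in cv2.boxPoints(r)]
    e=[b[1]-b[0],b[2]-b[1]]; L=[np.linalg.norm(x) for x in e]; l=e[int(np.argmax(L))]
    print(np.round(r[0]),"board mm",(1000*np.mean(b,0)).round(),"size",(1000*np.array(L)).round(),"yaw",np.degrees(np.arctan2(l[1],l[0])).round())
for nm,uv,z in(("cup",(237,207),.123),("star",(355,224),.085)):print(nm,toboard(ray(s,uv,z),c,yaw)*1000)
E
```

```text
[0.704  0.1646 0.087 ]
[ 0.6598 -0.1276  0.087 ]
[0.4328 0.2046 0.087 ]
[ 0.3898 -0.0865  0.087 ]
0.2955025573464846 0.2943316943862263 0.274097556006974 0.2730697547291014
c [0.54658906 0.03875917] yaw -8.506823215988806
[346. 286.] board mm [-99. -89.] size [19. 40.] yaw -101.0
[249. 266.] board mm [-88.  71.] size [36. 18.] yaw -56.0
[362. 229.] board mm [  -4. -105.] size [24. 13.] yaw -53.0
[346. 227.] board mm [ -4. -77.] size [11. 23.] yaw -173.0
[294. 219.] board mm [-3.  8.] size [38. 19.] yaw -65.0
[361. 172.] board mm [ 90. -91.] size [19. 43.] yaw -138.0
cup [ 2.18488425 97.83702871]
star [  2.99508083 -92.00383638]
```

```bash
cat >> h.py <<'E'
C=np.array([.5466,.0388]); YAW=-8.5
def delta(arm,x,y,tip):
    "tool-frame shift (mm), turn (deg) to board (x,y) mm, tip height mm above table; tool y -> board x"
    st=arm.sense(); a=np.radians(YAW); R=np.array([[np.cos(a),-np.sin(a)],[np.sin(a),np.cos(a)]])
    p=np.r_[C+R@[x/1e3,y/1e3],tip/1e3+arm.tips_ahead]
    E=np.array(st["eef_rot"]); G=np.array([[R[0,1],R[0,0],0],[R[1,1],R[1,0],0],[0,0,-1.]])
    print("t",st["t"],"d",(1e3*E.T@(p-st["tool_pos"])).round(1),"rot",np.degrees(cv2.Rodrigues(E.T@G)[0].ravel()).round(1),"F",np.round(st["force"],1))
def where(st):
    print(1e3*toboard(st["tool_pos"],C,YAW).round(4), "tip",1e3*(st["tool_pos"][2]-.025))
E
python3 -c "
from h import *
from plant import arm
delta(arm,-99,-48,150)"
```

```text
t 0.15 d [-426.4 -434.1   81.2] rot [-0.1  0.  84.1] F [0.5 0.3 0.3]
```

>>> apply_moves:
  commands:
    - [0.012,-0.03,-0.031,0.005,0,0,6]
    - [0.012,-0.06,-0.061,0.01,0,0,12]
    - [0.012,-0.1,-0.1,0.02,0,0,20]
    - [0.012,-0.14,-0.143,0.027,0,0,28]
    - [0.012,-0.18,-0.183,0.034,0,0,36]
    - [0.012,-0.22,-0.224,0.041,0,0,44]
    - [0.012,-0.26,-0.264,0.049,0,0,52]
    - [0.012,-0.3,-0.305,0.056,0,0,60]
    - [0.012,-0.34,-0.345,0.064,0,0,68]
    - [0.012,-0.38,-0.386,0.072,0,0,76]
    - [0.012,-0.41,-0.418,0.078,0,0,82]
    - [0.012,-0.4264,-0.4341,0.0812,-0.1,0,84.1]
    - [0.012,-0.4264,-0.4341,0.0812,-0.1,0,84.1]
    - [0.012,-0.4264,-0.4341,0.0812,-0.1,0,84.1]
    - [0.012,-0.4264,-0.4341,0.0812,-0.1,0,84.1]

```text
t: 2.02
tool_pos: [0.4413, 0.0074, 0.1752]
eef_rot: [[0.146, 0.989, 0.001], [0.989, -0.146, 0.001], [0.001, 0.001, -1.0]]
force: [0.7, 0.4, -0.2]
gripper_width: 0.0119
gripper_force: 0.0
```

Run:
```python
from h import *
from plant import arm
s=arm.snapshot("top"); t=arm.snapshot("scene")
cv2.imwrite("pics/a.png",np.hstack([cv2.resize(s["img"][100:340,120:480],(400,267)),cv2.resize(t["img"][100:280,180:450],(400,267))])[:,:,::-1])
delta(arm,-99,-48,79); where(arm.sense()); print(arm.sense()["gripper_width"])
```

```text
t 2.125 d [-1.4  0.2 71.3] rot [ 0.1 -0.1  0.1] F [-0.2 -0.9  1. ]
[-99.3 -46.7] tip 150.2686514017754
0.012050314143882163
```

View pics/a.png

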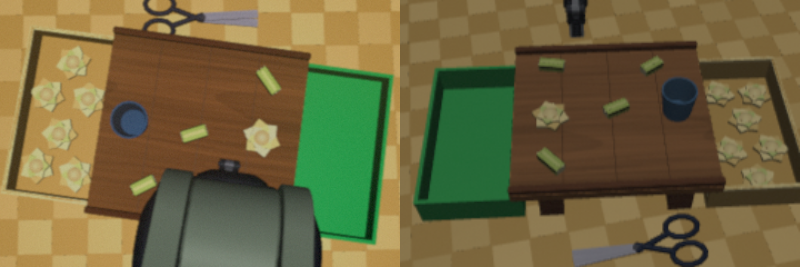

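>>> apply_moves:
  commands:
    - [0.012,0,0,0.02,0,0,0]
    - [0.012,0,0,0.04,0,0,0]
    - [0.012,0,0,0.06,0,0,0]
    - [0.012,0,0,0.071,0,0,0]
    - [0.012,0,0,0.071,0,0,0]
    - [0.012,-0.01,0,0.071,0,0,0]
    - [0.012,-0.02,0,0.071,0,0,0]
    - [0.012,-0.03,0,0.071,0,0,0]
    - [0.012,-0.04,0,0.071,0,0,0]
    - [0.012,-0.05,0,0.071,0,0,0]
    - [0.012,-0.06,0,0.071,0,0,0]
    - [0.012,-0.07,0,0.071,0,0,0]
    - [0.012,-0.08,0,0.071,0,0,0]
    - [0.012,-0.09,0,0.071,0,0,0]
    - [0.012,-0.1,0,0.071,0,0,0]
    - [0.012,-0.11,0,0.071,0,0,0]
    - [0.012,-0.118,0,0.071,0,0,0]
    - [0.012,-0.118,0,0.071,0,0,0]
    - [0.012,-0.118,0,0.06,0,0,0]
    - [0.012,-0.118,0,0,0,0,0]

```text
t: 4.62
tool_pos: [0.4221, -0.1089, 0.1737]
eef_rot: [[0.147, 0.989, -0.005], [0.989, -0.147, 0.004], [0.003, -0.006, -1.0]]
force: [0.6, -0.9, -0.2]
gripper_width: 0.012
gripper_force: 0.0
```

Run:
```python
from h import *
from plant import arm
s=arm.snapshot("top"); t=arm.snapshot("scene")
cv2.imwrite("pics/b.png",np.hstack([cv2.resize(s["img"][100:340,120:480],(400,267)),cv2.resize(t["img"][100:280,180:450],(400,267))])[:,:,::-1])
delta(arm,98,-55,150); where(arm.sense())
```

```text
t 4.725 d [110.7 193.6   7.1] rot [0.6 0.1 0.1] F [ 0.7 -1.2 -0.1]
[ -95.5 -166. ] tip 155.38147756259417
```

View pics/b.png

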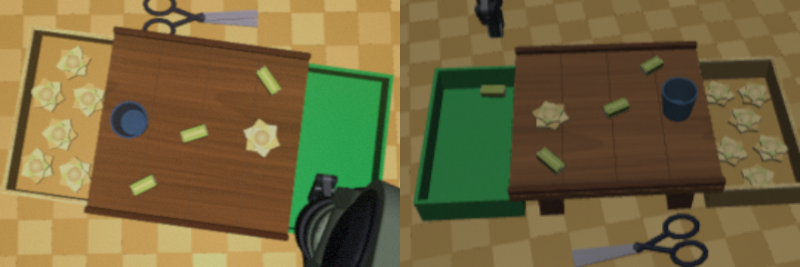

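>>> apply_moves:
  commands:
    - [0.012,0.03,0.048,0,0,0,0]
    - [0.012,0.06,0.096,0,0,0,0]
    - [0.012,0.09,0.144,0,0,0,0]
    - [0.012,0.118,0.19,0.002,0.6,0,0]
    - [0.012,0.118,0.19,0.007,0.6,0,0]
    - [0.012,0.118,0.19,0.007,0.6,0,0]

```text
t: 5.48
tool_pos: [0.6284, -0.021, 0.1674]
eef_rot: [[0.147, 0.989, -0.012], [0.989, -0.147, 0.003], [0.001, -0.012, -1.0]]
force: [0.5, -0.8, -0.5]
gripper_width: 0.0118
gripper_force: 0.0
```

Run:
```python
from h import *
from plant import arm
delta(arm,95,-48,79); where(arm.sense())
```

```text
t 5.475 d [-1.   6.  63.4] rot [-0.7 -0.   0.1] F [ 0.5 -0.8 -0.5]
[ 89.7 -47.1] tip 142.42324282739335
```

>>> apply_moves:
  commands:
    - [0.012,0,0.004,0.02,-0.3,0,0]
    - [0.012,0,0.004,0.04,-0.6,0,0]
    - [0.012,0,0.004,0.056,-0.6,0,0]
    - [0.012,0,0.004,0.063,-0.6,0,0]
    - [0.012,0,0.004,0.063,-0.6,0,0]
    - [0.012,-0.01,0.004,0.063,-0.6,0,0]
    - [0.012,-0.02,0.004,0.063,-0.6,0,0]
    - [0.012,-0.03,0.004,0.063,-0.6,0,0]
    - [0.012,-0.04,0.004,0.063,-0.6,0,0]
    - [0.012,-0.05,0.004,0.063,-0.6,0,0]
    - [0.012,-0.06,0.004,0.063,-0.6,0,0]
    - [0.012,-0.07,0.004,0.063,-0.6,0,0]
    - [0.012,-0.08,0.004,0.063,-0.6,0,0]
    - [0.012,-0.09,0.004,0.063,-0.6,0,0]
    - [0.012,-0.1,0.004,0.063,-0.6,0,0]
    - [0.012,-0.11,0.004,0.063,-0.6,0,0]
    - [0.012,-0.118,0.004,0.063,-0.6,0,0]
    - [0.012,-0.118,0.004,0.063,-0.6,0,0]
    - [0.012,-0.118,0.004,0.04,-0.6,0,0]
    - [0.012,-0.118,0.004,-0.01,-0.6,0,0]

```text
t: 7.98
tool_pos: [0.6146, -0.1379, 0.1764]
eef_rot: [[0.147, 0.989, -0.004], [0.989, -0.147, 0.003], [0.002, -0.004, -1.0]]
force: [1.0, -0.3, -0.3]
gripper_width: 0.012
gripper_force: 0.0
```

Run:
```python
from h import *
from plant import arm
s=arm.snapshot("top"); t=arm.snapshot("scene")
cv2.imwrite("pics/c.png",np.hstack([cv2.resize(s["img"][100:340,120:480],(400,267)),cv2.resize(t["img"][100:280,180:450],(400,267))])[:,:,::-1])
delta(arm,45,8,150); where(arm.sense())
```

```text
t 8.075 d [173.7 -53.6   8.3] rot [0.6 0.  0.1] F [ 0.9 -0.5  0.7]
[  98.7 -165.6] tip 158.9007643333865
```

View pics/c.png

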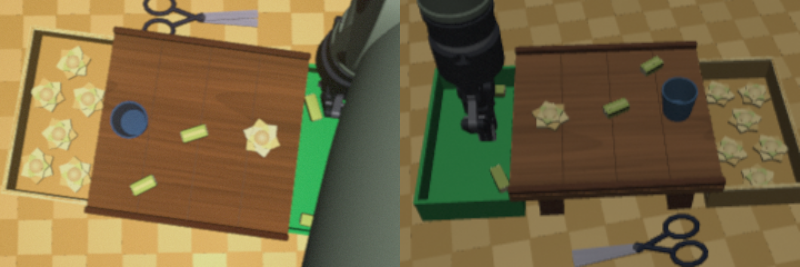

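>>> apply_moves:
  commands:
    - [0.012,0.035,-0.011,0.002,0.3,0,0]
    - [0.012,0.085,-0.027,0.004,0.3,0,0]
    - [0.012,0.135,-0.042,0.006,0.3,0,0]
    - [0.012,0.174,-0.053,0.006,0.3,0,0]
    - [0.012,0.174,-0.053,0.006,0.3,0,0]
    - [0.012,0.174,-0.053,0.006,0.3,0,0]
    - [0.012,0.174,-0.053,0.006,0.3,0,0]

```text
t: 8.95
tool_pos: [0.5899, 0.0401, 0.1721]
eef_rot: [[0.149, 0.989, -0.004], [0.989, -0.149, 0.001], [0.001, -0.004, -1.0]]
force: [-0.5, -0.1, -0.1]
gripper_width: 0.0117
gripper_force: 0.0
```

Run:
```python
from h import *
from plant import arm
delta(arm,45,8,79); where(arm.sense())
```

```text
t 8.95 d [ 0.3  2.7 68.1] rot [-0.2 -0.1 -0.1] F [-0.5 -0.1 -0.1]
[42.6  7.7] tip 147.1475588583638
```

>>> apply_moves:
  commands:
    - [0.012,0,0.002,0.02,0,0,0]
    - [0.012,0,0.002,0.04,0,0,0]
    - [0.012,0,0.002,0.06,0,0,0]
    - [0.012,0,0.002,0.068,0,0,0]
    - [0.012,0,0.002,0.068,0,0,0]
    - [0.012,0,-0.008,0.068,0,0,0]
    - [0.012,0,-0.018,0.068,0,0,0]
    - [0.012,0,-0.028,0.068,0,0,0]
    - [0.012,0,-0.038,0.068,0,0,0]
    - [0.012,0,-0.048,0.068,0,0,0]
    - [0.012,0,-0.058,0.068,0,0,0]
    - [0.012,0,-0.066,0.068,0,0,0]
    - [0.012,0,-0.074,0.068,0,0,0]
    - [0.012,0,-0.082,0.068,0,0,0]
    - [0.012,0,-0.09,0.068,0,0,0]
    - [0.012,0,-0.096,0.068,0,0,0]
    - [0.012,0,-0.099,0.068,0,0,0]
    - [0.012,0,-0.099,0.068,0,0,0]
    - [0.012,0,-0.094,0.05,0,0,0]
    - [0.012,0,-0.094,0,0,0,0]

```text
t: 11.45
tool_pos: [0.4952, 0.0548, 0.1713]
eef_rot: [[0.148, 0.989, -0.009], [0.989, -0.148, 0.002], [0.001, -0.009, -1.0]]
force: [1.1, 0.5, -0.2]
gripper_width: 0.0122
gripper_force: 0.0
```

>>> apply_moves:
  commands:
    - [0.012,0.03,-0.012,0,0,0,0]
    - [0.012,0.07,-0.028,0,0,0,0]
    - [0.012,0.103,-0.036,0,0,0,0]
    - [0.012,0.103,-0.036,0,0,0,0]
    - [0.012,0.103,-0.036,0,0,0,0]

```text
t: 12.08
tool_pos: [0.4763, 0.1618, 0.1728]
eef_rot: [[0.147, 0.989, -0.004], [0.989, -0.147, 0.001], [0.001, -0.004, -1.0]]
force: [0.1, 0.5, -0.2]
gripper_width: 0.0119
gripper_force: 0.0
```

Run:
```python
from h import *
from plant import arm
s=arm.snapshot("top"); t=arm.snapshot("scene")
cv2.imwrite("pics/d.png",np.hstack([cv2.resize(s["img"][100:340,120:480],(400,267)),cv2.resize(t["img"][100:280,180:450],(400,267))])[:,:,::-1])
roi=np.zeros((400,640),np.uint8); q=[(220,120),(385,120),(400,230),(255,228)]; cv2.fillPoly(roi,[np.array([[258,138],[380,138],[390,220],[258,220]])],255)
for k in cuts(t,roi):
    r=cv2.minAreaRect(k); print(np.round(r[0]),np.round(r[1]),(1e3*toboard(ray(t,r[0],.084),C,YAW)).round())
delta(arm,-88,112,79); where(arm.sense())
```

```text
[325. 144.] [ 5. 16.] [-92.  13.]
[350. 142.] [ 6. 14.] [-93.  73.]
t 12.175 d [ 1.1 -0.2 68.8] rot [-0.2 -0.  -0. ] F [-0.4  0.1 -0.3]
[-87.5 110.8] tip 147.8064650439603
```

View pics/d.png

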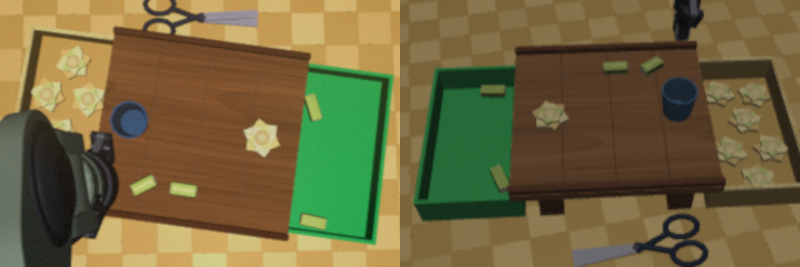

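>>> apply_moves:
  commands:
    - [0.012,0,-0.003,0.02,0,0,0]
    - [0.012,0,-0.003,0.04,0,0,0]
    - [0.012,0,-0.003,0.06,0,0,0]
    - [0.012,0,-0.003,0.068,0,0,0]
    - [0.012,0,-0.003,0.068,0,0,0]
    - [0.012,-0.01,-0.003,0.068,0,0,0]
    - [0.012,-0.02,-0.003,0.068,0,0,0]
    - [0.012,-0.03,-0.003,0.068,0,0,0]
    - [0.012,-0.04,-0.003,0.068,0,0,0]
    - [0.012,-0.048,-0.003,0.068,0,0,0]
    - [0.012,-0.056,-0.003,0.068,0,0,0]
    - [0.012,-0.064,-0.003,0.068,0,0,0]
    - [0.012,-0.072,-0.003,0.068,0,0,0]
    - [0.012,-0.08,-0.003,0.068,0,0,0]
    - [0.012,-0.088,-0.003,0.068,0,0,0]
    - [0.012,-0.096,-0.003,0.068,0,0,0]
    - [0.012,-0.1,-0.003,0.068,0,0,0]
    - [0.012,-0.1,-0.003,0.068,0,0,0]

```text
t: 14.42
tool_pos: [0.4582, 0.0634, 0.1048]
eef_rot: [[0.148, 0.989, -0.004], [0.989, -0.148, 0.002], [0.001, -0.004, -1.0]]
force: [-0.2, -0.4, -0.1]
gripper_width: 0.012
gripper_force: 0.0
```

Run:
```python
from h import *
from plant import arm
t=arm.snapshot("scene")
cv2.imwrite("pics/e.png",cv2.resize(t["img"][100:280,180:450],(600,400))[:,:,::-1])
delta(arm,-90,-168,79); where(arm.sense())
```

```text
t 14.475 d [-179.5    1.     0.6] rot [-0.2 -0.1  0. ] F [-0.4  0.1  0.3]
[-91.   11.5] tip 79.80125071010674
```

View pics/e.png

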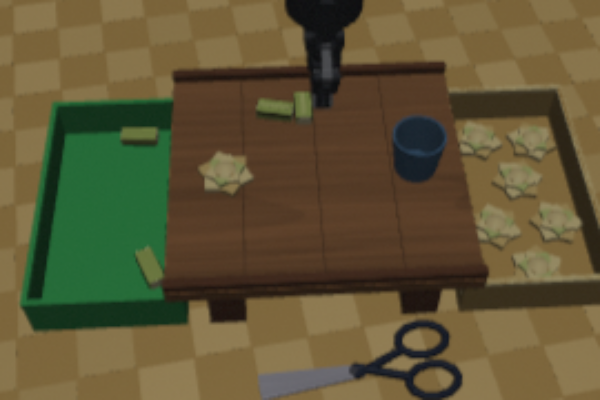

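>>> apply_moves:
  commands:
    - [0.012,-0.009,0,0,0,0,0]
    - [0.012,-0.018,0,0,0,0,0]
    - [0.012,-0.027,0,0,0,0,0]
    - [0.012,-0.036,0,0,0,0,0]
    - [0.012,-0.045,0,0,0,0,0]
    - [0.012,-0.054,0,0,0,0,0]
    - [0.012,-0.063,0,0,0,0,0]
    - [0.012,-0.072,0,0,0,0,0]
    - [0.012,-0.081,0,0,0,0,0]
    - [0.012,-0.085,0,0,0,0,0]
    - [0.012,-0.085,0,0,0,0,0]

```text
t: 15.85
tool_pos: [0.4457, -0.0206, 0.1047]
eef_rot: [[0.148, 0.989, -0.004], [0.989, -0.148, 0.002], [0.001, -0.004, -1.0]]
force: [-0.2, 0.7, 0.2]
gripper_width: 0.0121
gripper_force: 0.0
```

Run:
```python
from h import *
from plant import arm
t=arm.snapshot("scene")
cv2.imwrite("pics/f.png",cv2.resize(t["img"][100:280,180:450],(600,400))[:,:,::-1])
delta(arm,-90,-168,79); where(arm.sense())
```

```text
t 15.9 d [-94.6   1.    0.6] rot [-0.2 -0.1  0. ] F [-0.4 -0.4  0.1]
[-91.  -73.4] tip 79.71326466970893
```

View pics/f.png

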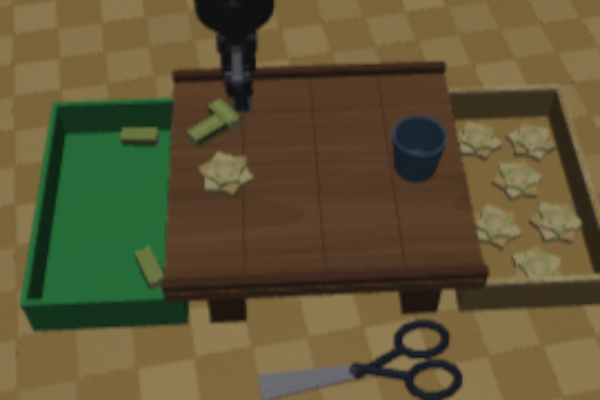

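The pair is drifting toward the star, so I'll measure it and push from its star-side with an angled face.

Run:
```python
from h import *
from plant import arm
t=arm.snapshot("scene")
f=lambda u,v,z:(1e3*toboard(ray(t,(180+u*.45,100+v*.45),z),C,YAW)).round()
for n,u,v,z in(("4 lower left",188,138,.082),("4 lowest pt",198,143,.080),("4 c",207,127,.085),("2 c",223,112,.086),("2 right end",239,118,.084),("2 left top",210,106,.089),("star top",222,152,.085),("star left",200,172,.082),("star c",225,172,.085)):print(n,f(u,v,z))
```

```text
4 lower left [ -42. -129.]
4 lowest pt [ -36. -119.]
4 c [ -53. -109.]
2 c [-73. -93.]
2 right end [-65. -76.]
2 left top [ -79. -106.]
star top [-18. -94.]
star left [   4. -116.]
star c [  8. -91.]
```

>>> apply_moves:
  commands:
    - [0.012,0.012,0,0,0,0,0]
    - [0.0,0.025,0.005,0,0,0,8]
    - [0.0,0.025,0.02,0,0,0,16]
    - [0.0,0.025,0.036,0,0,0,20]
    - [0.0,0.025,0.036,0,0,0,20]
    - [0.0,0.017,0.036,0,0,0,20]
    - [0.0,0.009,0.036,0,0,0,20]
    - [0.0,0.002,0.035,0,0,0,20]
    - [0.0,-0.005,0.034,0,0,0,20]
    - [0.0,-0.012,0.033,0,0,0,20]
    - [0.0,-0.019,0.032,0,0,0,20]
    - [0.0,-0.026,0.03,0,0,0,20]
    - [0.0,-0.033,0.028,0,0,0,20]
    - [0.0,-0.04,0.026,0,0,0,20]
    - [0.0,-0.04,0.026,0,0,0,20]

```text
t: 17.82
tool_pos: [0.4653, -0.0642, 0.1046]
eef_rot: [[0.477, 0.879, -0.004], [0.879, -0.477, 0.002], [-0.0, -0.004, -1.0]]
force: [0.3, 0.3, 0.4]
gripper_width: 0.0002
gripper_force: 0.0
```

Run:
```python
from h import *
from plant import arm
t=arm.snapshot("scene")
cv2.imwrite("pics/g.png",cv2.resize(t["img"][100:280,180:450],(600,400))[:,:,::-1])
delta(arm,-90,-168,79); where(arm.sense())
```

```text
t 17.875 d [-59.7  -4.9   0.6] rot [ -0.2  -0.  -20. ] F [ 0.7  1.  -0.3]
[ -65.  -113.6] tip 79.59739641033798
```

View pics/g.png

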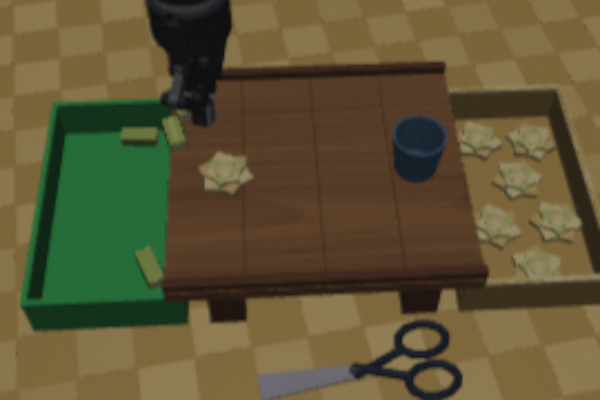

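>>> apply_moves:
  commands:
    - [0.0,-0.008,0.003,0,0,0,0]
    - [0.0,-0.016,0.005,0,0,0,0]
    - [0.0,-0.024,0.008,0,0,0,0]
    - [0.0,-0.032,0.011,0,0,0,0]
    - [0.0,-0.04,0.014,0,0,0,0]
    - [0.0,-0.048,0.017,0,0,0,0]
    - [0.0,-0.053,0.019,0,0,0,0]
    - [0.0,-0.053,0.019,0,0,0,0]
    - [0.0,-0.053,0.019,-0.03,0,0,0]
    - [0.0,-0.053,0.019,-0.075,0,0,0]
    - [0.0,-0.01,0.07,-0.12,0,0,0]
    - [0.0,0.03,0.12,-0.12,0,0,0]
    - [0.0,0.06,0.17,-0.12,0,0,0]
    - [0.0,0.1,0.22,-0.12,0,0,0]
    - [0.0,0.14,0.22,-0.12,0,0,0]
    - [0.0,0.14,0.22,-0.12,0,0,0]

```text
t: 19.88
tool_pos: [0.7276, -0.0423, 0.2218]
eef_rot: [[0.473, 0.881, -0.005], [0.881, -0.473, 0.003], [0.0, -0.006, -1.0]]
force: [-0.4, -0.6, 0.2]
gripper_width: -0.0001
gripper_force: 0.0
```

Run:
```python
from h import *
from plant import arm
s=arm.snapshot("top"); t=arm.snapshot("scene")
cv2.imwrite("pics/i.png",np.hstack([cv2.resize(s["img"][100:340,120:480],(400,267)),cv2.resize(t["img"][100:280,180:450],(400,267))])[:,:,::-1])
where(arm.sense())
```

```text
[189.6 -56.4] tip 197.63822430858943
```

View pics/i.png

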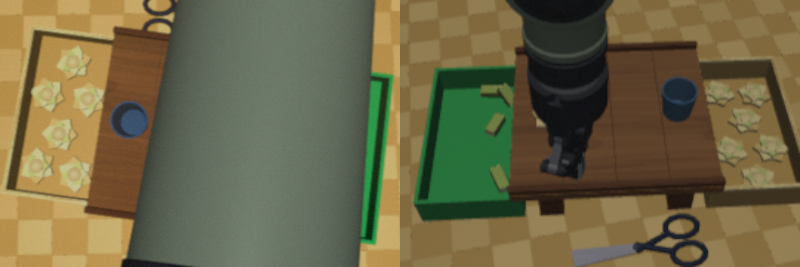

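>>> apply_moves:
  commands:
    - [0.0,0.01,-0.05,0,0,0,0]
    - [0.0,0.02,-0.1,0,0,0,0]
    - [0.0,0.03,-0.15,0,0,0,0]
    - [0.0,0.04,-0.2,0,0,0,0]
    - [0.0,0.05,-0.25,0,0,0,0]
    - [0.0,0.061,-0.3,0,0,0,0]
    - [0.0,0.061,-0.315,0,0,0,0]
    - [0.0,0.061,-0.315,0,0,0,0]
    - [0.0,0.061,-0.315,0,0,0,0]

```text
t: 21.1
tool_pos: [0.4795, 0.1571, 0.2252]
eef_rot: [[0.478, 0.878, -0.002], [0.878, -0.478, 0.001], [0.0, -0.003, -1.0]]
force: [0.1, -0.7, -0.3]
gripper_width: 0.0
gripper_force: 0.0
```

Run:
```python
from h import *
from plant import arm
S={n:arm.snapshot(n) for n in("top","scene")}
where(arm.sense())
R=np.array([[np.cos(np.radians(YAW)),-np.sin(np.radians(YAW))],[np.sin(np.radians(YAW)),np.cos(np.radians(YAW))]])
for n,s in S.items():
    def proj(x,y,z):
        p=s["world_to_cam"]@np.r_[C+R@[x/1e3,y/1e3],z,1]; q=s["K"]@[p[0],-p[1],-p[2]]; return q[:2]/q[2]
    roi=np.zeros((400,640),np.uint8)
    for poly in([(-138,-70,.09),(138,-70,.09),(138,-155,.09),(-138,-155,.09)],[(-120,-150,.0),(125,-150,.0),(125,-278,.0),(-120,-278,.0)],[(-128,150,.08),(128,150,.08),(128,-150,.08),(-128,-150,.08)]):
        cv2.fillPoly(roi,[np.array([proj(*p) for p in poly]).astype(int)],255)
    for k in cuts(s,roi):
        r=cv2.minAreaRect(k); b=cv2.boxPoints(r)
        for z in(.018,.09):
            w=[1e3*toboard(ray(s,q,z),C,YAW) for q in b]
            print(n,np.round(r[0]),z,"at",np.mean(w,0).round(),"sides",np.linalg.norm(w[1]-w[0]).round(),np.linalg.norm(w[2]-w[1]).round(),"ymax",max(q[1] for q in w).round())
```

```text
[-83.9 107.1] tip 199.8848504947158
top [395. 293.] 0.018 at [-104. -181.] sides 29.0 69.0 ymax -143.0
top [395. 293.] 0.09 at [ -99. -170.] sides 27.0 64.0 ymax -135.0
top [402. 256.] 0.018 at [ -38. -185.] sides 38.0 18.0 ymax -169.0
top [402. 256.] 0.09 at [ -39. -174.] sides 35.0 17.0 ymax -159.0
top [346. 227.] 0.018 at [ -1. -80.] sides 12.0 25.0 ymax -73.0
top [346. 227.] 0.09 at [ -4. -77.] sides 11.0 23.0 ymax -70.0
top [401. 194.] 0.018 at [  72. -170.] sides 19.0 50.0 ymax -151.0
top [401. 194.] 0.09 at [  62. -160.] sides 17.0 46.0 ymax -142.0
scene [247. 219.] 0.018 at [  69. -172.] sides 16.0 41.0 ymax -157.0
scene [247. 219.] 0.09 at [ 118. -160.] sides 15.0 37.0 ymax -146.0
scene [244. 182.] 0.018 at [ -37. -185.] sides 39.0 17.0 ymax -172.0
scene [244. 182.] 0.09 at [  22. -172.] sides 35.0 15.0 ymax -159.0
```

Run:
```python
from h import *
from plant import arm
for n,x0,y0 in(("scene",228,148),("top",372,278)):
    s=arm.snapshot(n); hsv=cv2.cvtColor(s["img"],cv2.COLOR_RGB2HSV)[y0:y0+30,x0:x0+48]
    m=((hsv[...,0]<48)&(hsv[...,0]>22)&(hsv[...,2]>60)&(hsv[...,1]>60))
    print(n,x0,y0); print("\n".join("".join("#" if (a and v>120) else "+" if a else "." if h>55 and h<80 else " " for a,v,h in zip(r,q[:,2],q[:,0])) for r,q in zip(m,hsv)))
    for uv in ((251.6,164),(240.8,160.8)) if n=="scene" else ((395,293),):
        for z in(.018,.03,.05,.075): print(uv,z,(1e3*toboard(ray(s,uv,z),C,YAW)).round())
```

```text
scene 228 148
.............................                   
.............................                   
.............................                   
.............................                   
.............................                   
.............................                   
.............................                   
.............................                   
......................++ ....                   
.......++++++++++++++++++ ...                   
.......++++++++++++#++++++...                   
...... +++++++++++++++++++ ..                   
...... ++++++++++++++++++++..                   
......++++++++++++ +++++++++.                   
......++++++++++++  ++++++++                    
.......              ++++++++                   
.......              ++++++++                   
..................... +++++++                   
...................... ++++++                   
...................... ++++++                   
....................... +++++                   
........................ ++++                   
........
[... 1555 characters left out ...]
....... +####################### ......
        +........+######################## .....
        #.........######################## .....
         .........########################......
         .........########################......
         ......... ###################### ......
         ........... #################### ......
       + ...............  ###############.......
         .................... ###########.......
         ........................  ##### .......
       +.............................   ........
       #........................................
(395, 293) 0.018 [-103. -181.]
(395, 293) 0.03 [-102. -179.]
(395, 293) 0.05 [-101. -176.]
(395, 293) 0.075 [-100. -172.]
```

```bash
python3 -c "
from plant import arm
print(arm.finish_job())"
```

```text
the job is handed in; nothing more can be done
None
```

I swept all four offcuts into the green scrap tray and handed the job in at about 21 s. The final camera check put all four low in the tray and the star where it began; the cup and scissors looked unmoved in the last pictures. No verdict came back.

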